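# Align the quarter-turn fastener and hold the drive-box cover shut

## Robot

A 6-joint arm with a two-finger parallel gripper is mounted at the origin on the work surface. World frame = base frame: x ahead of the robot, y to its left, z up, the work surface at z = 0. Lengths are in m, angles in rad, forces in N, time in s.
With the tool pointing down it reaches from about 0.375 to 0.975 m from the base axis. Payload 3.8 kg.
Tool frame: the origin (TCP) lies midway between the tips of the shut fingers; the grasp point (between the pads) lies 19 mm behind it; z points along the fingers, y is the line along which they close (so a half turn about z gives the same grasp; the last joint's range is limited). The gripper opens to 85 mm and grips with 20 to 120 N. Pads are 22 mm wide; open, the fingers measure 114 mm over their backs; the gripper's body (76 mm by 85 mm) begins 54 mm behind the grasp point. The pads swing forward as they close: fully open they stand 13 mm farther back than shut.
Start: joints at [1.196, 0.264, 1.604, -0, 1.274, -0.037], TCP at [0.224, 0.637, 0.201] pointing down, gripper open.
Joint ranges: [-2.63, 2.63], [-0.94, 2.18], [0.31, 2.57], [-1.31, 4.45], [0, 2.66], [-2.55, 2.55]. Speed limits (rad/s): [2.57, 2.57, 3.14, 3.14, 3.14, 3.14].

## Interface

Orientations are given as a unit quaternion [x, y, z, w].
In Python, from workcell import arm gives the robot as it stands. Calls block until the motion is done:
- arm.reach(position, orientation): joint-space move of the TCP to a pose.
- arm.move_straight(position, max_speed=0.15, attitude=None, threshold=None): straight line of the TCP; attitude=None keeps the orientation; max_speed is the mean speed in m/s. With threshold (N) it stops when the force on the tool has changed by that much, and returns True; else False.
- arm.move_joints(angles): joint-space move.
- arm.move_gripper(opening): opening from 0.0 (shut) to 1.0 (fully open); the grip force is fixed at half the most; returns when the fingers have stopped.
- arm.sleep(seconds).
- arm.inverse_kinematics(position, orientation): joint angles nearest the present ones, or None.
- arm.grab_frame(name): name is "side" or "top"; returns a dict with "img" (420x560x3 uint8, red, green, blue), "camera_matrix" (3x3 intrinsics, pixels), "extrinsics" (4x4, takes a point from world to camera coordinates). Camera axes: x right, y up, looking along -z (the intrinsics and any distortion apply to the point x, -y, -z); pixel columns grow to the right and rows downward; lengths in m; the calibration is good to about 2 mm. A picture is of the moment at which its call begins. There is no depth.
A pose or a line that the arm cannot do raises arm.PlanningError and nothing moves.
- arm.close_job(): hands the job in; it is judged then, once.
Trained networks look in the newest picture that a camera, given by its name, has taken for a name from the list of things; names that differ only in an ending like _2 or _b are one class to them, and where a whole thing is asked for, a point or a joint stands for the part that bears it (a point fixed in the world has none). Each returns a list of dicts, best first, with "confidence" (0 to 1); they miss things now and then, are a little off and sometimes report something else, mostly with a low value. They report only what shows in the picture. A call takes as long as a camera call.
- arm.spot_in(query, camera): "centre" ([x, y, z] in m, in world coordinates, good to about 4 mm: the middle of the surface that is visible of it).
- arm.tip_of(query, camera): "centre" ([x, y, z] in m, in world coordinates, good to about 4 mm: a listed point, or the origin of a listed thing).
Readings, each from a call of its own:
- arm.read_time(): time.
- arm.read_joint_positions(): joint angles.
- arm.read_joint_vel(): joint speeds.
- arm.read_effort(): joint torques, N m.
- arm.read_position(): TCP position.
- arm.read_tcp_rot(): TCP orientation.
- arm.read_force(): force on the tool from outside, world axes, zero at the start.
- arm.read_moment(): the same for the moment, N m.
- arm.read_finger_gap(): opening from 0.0 (shut) to 1.0 (fully open).
- arm.read_gripper_force(): force on a finger pad.
Only numpy, scipy, OpenCV 4.12 (cv2) and the standard library are available. Lean on these libraries where they do the work, as an engineer would, in place of code of your own. Each camera call takes 0.05 s, during which the arm holds its last target. There are 200 camera calls.

## Task

The treadmill's drive box stands on the table with its access cover half open: swing the cover down onto its rubber bumpers and turn the black wing of the quarter-turn fastener until it lies parallel to the cover's front edge, in line with the two marks beside it, so that its tongue fits the slot in the frame. Then press the cover flush against the frame with the gripper and finish holding it pressed there: the bumpers would push it up again, so do not let go at the end. Leave the tools and other things on the table where they are.

Things in the scene. Friction and masses are not known exactly. Their poses are not given: they have to be found in the camera images.
- drive_box: Dark steel box, fixed to the table, 200 (x) by 240 (y) by 85 mm high. Origin: centre of its underside. x points from its front (towards the robot) to its back, where the hinge is; z up. The 40 mm strip of top behind the hinge carries two fixed black fuse caps, 18 mm high, at the outer corners.
- cover: Bare aluminium cover, a flat plate 140 (x) by 180 (y) by 5 mm, hinged along its back edge; it carries the fastener. Origin: on the hinge line at mid-width, mid-thickness; x points from the front edge to the hinge (plate at x = -140 to -2 mm), y along the edge, z out of the outer (upper) face at z = +2.5 mm. Shut, that face is 90 mm above the table.
- cover_hinge (a joint): Cover angle, rad: 0 flush, grows as the front edge rises; starts at 0.45 to 0.85. Stiff: stays where left; 1 to 4 N near the front edge swings it down. At 0.13 to 0.15 it rests on two sprung bumpers; from there to flush takes 3 rising to 8 N near the front edge, and it springs back. With the fastener out of line the tongue strikes the frame and the cover stops at about 0.08.
- hinge_line (a point): Point on the hinge axis at mid-width, fixed to the box, 60 mm behind the box's centre and 87.5 mm above the table; axes as the box: the hinge axis is y.
- cover_edge (a point): Middle of the cover's front edge, on the outer face; axes as the cover. Free places to press: 15 mm in from this edge and 60 mm to either side of the middle.
- fastener (a joint): Fastener angle, rad, about the cover's outward normal (positive: counter-clockwise seen from above). 0 = wing parallel to the front edge, tongue fits the slot (it enters within about 0.2 either way). Starts at -1.5 to -0.8, so turn it counter-clockwise by that much. Friction of 0.04 N m holds it where left; it can turn past 0 (range -1.9 to 0.8).
- wing (a point): Middle of the fastener's black wing, a bar 36 mm long (y axis), 10 mm thick (x axis: grip across this), 24 mm high, its top 12 mm above this point; z is the turning axis, out of the cover. It stands on a 28 mm disc 4 mm high. This point is 16 mm above the cover's outer face, 32 mm behind the front edge at mid-width.
- slot (a point): Middle of the slot in the frame's top (85 mm above the table) that the tongue enters; the slot is 30 mm long (along the box's y) and 11 mm wide; the tongue is 24 by 5 mm.
- screwdriver: Screwdriver with black handle, 200 mm, lying; leave alone.
- wrench: Steel wrench, 180 mm, lying flat; leave alone.
- tape_roll: Black tape roll, 72 mm across, 24 mm high; leave alone.
- bolt_tray: Small steel parts tray 90 by 70 by 22 mm; leave alone.
- belt_roller: Steel belt pulley 52 mm across, 46 mm high; leave alone.
- dumbbell: Small red dumbbell 170 mm long, 60 mm high; leave alone.
- water_bottle: Clear water bottle, 62 mm across, 190 mm high; leave alone.
- remote: Black remote control 150 by 45 by 20 mm; leave alone.

How it is judged:
On the way:
1. the cover is swung down to its bumpers and the fastener's wing is in line with the slot (within 0.2 rad) (value of joint each of cover_hinge, fastener below 0.2 rad and value of joint fastener above -0.2 rad), for 0.2 s.
At the end, for the whole second after the job is handed in: The cover lies flush on the frame (hinge angle under 0.025 rad, 3.5 mm at the front edge), the fastener within 0.2 rad of its aligned position, and the gripper's fingers are pressing on the cover or its fastener with more than 3 N, held through the last second (value of joint cover_hinge below 0.025 rad and value of joint fastener between -0.2 and 0.2 rad and contact force between the fingers and cover above 3 N); the arm keeps its last pose, push and grip.
It fails at once if another thing on the table is moved by more than 30 mm (distance of any of screwdriver, wrench, tape_roll, bolt_tray, belt_roller, dumbbell, water_bottle, remote from where it was at the start of the episode above 0.03 m).
It also fails if it takes over 51 s, if anything falls off the work surface, if the arm or the gripper's body presses on something with over 40 N, if the wrist force passes 120 N, or if a joint passes its speed limit or range.

## Working session

There is one attempt and no reset: what is moved stays moved. The work goes in short steps, each a Python script; the robot and the scene stay as the last script left them, time stands still between calls to the robot, and variables do not carry over. Pictures are saved under pics/ and viewed, at most 10 in all, crops included, and the job is handed in when it is done.

```bash
mkdir -p pics
python3 - <<'E'
from workcell import arm
import cv2,numpy as np
for c in ["top","side"]:
    f=arm.grab_frame(c); cv2.imwrite(f"pics/{c}0.png",f["img"][:,:,::-1])
    print(c,(-f["extrinsics"][:3,:3].T@f["extrinsics"][:3,3]).round(3))
    for q in ["drive_box","cover_edge","wing","hinge_line","slot","cover"]:
        print(q,[(np.round(d["centre"],4).tolist(),round(d["confidence"],2)) for d in arm.tip_of(q,c)[:2]])
    for q in ["screwdriver","wrench","tape_roll","bolt_tray","belt_roller","dumbbell","water_bottle","remote"]:
        print(q,[(np.round(d["centre"],3).tolist(),round(d["confidence"],2)) for d in arm.tip_of(q,c)[:1]])
print(arm.read_time(),arm.read_tcp_rot())
E
```

```text
top [ 0.36  -0.048  1.127]
drive_box [([0.5517, 0.0154, -0.0016], 0.55)]
cover_edge [([0.4955, -0.0007, 0.17], 0.88)]
wing [([0.5284, 0.012, 0.1685], 0.61)]
hinge_line [([0.609, 0.0351, 0.0881], 0.86)]
slot [([0.5056, 0.0043, 0.0841], 0.79), ([0.6078, 0.0344, 0.093], 0.36)]
cover [([0.6052, 0.0321, 0.0883], 0.86)]
screwdriver [([0.403, -0.013, -0.0], 0.71)]
wrench [([0.312, -0.323, -0.0], 0.68)]
tape_roll [([0.514, 0.189, 0.0], 0.63)]
bolt_tray [([0.603, -0.157, 0.0], 0.86)]
belt_roller [([0.34, 0.273, 0.003], 0.91)]
dumbbell [([0.577, 0.428, -0.004], 0.9)]
water_bottle [([0.635, -0.403, 0.003], 0.93)]
remote [([0.466, -0.459, 0.002], 0.61)]
side [-0.575 -1.083  0.938]
drive_box [([0.551, 0.0203, -0.0003], 0.72)]
cover_edge [([0.4942, -0.0015, 0.1693], 0.64)]
wing [([0.5072, 0.1933, -0.0024], 0.56), ([0.532, 0.0122, 0.1601], 0.5)]
hinge_line [([0.6062, 0.0327, 0.0865], 0.93)]
slot [([0.4972, -0.0005, 0.0847], 0.79), ([0.6087, 0.0353, 0.0876], 0.7)]
cover []
screwdriver [([0.401, -0.01, 0.002], 0.64)]
wrench [([0.31, -0.324, 0.001], 0.61)]
tape_roll [([0.509, 0.193, -0.003], 0.49)]
bolt_tray [([0.6, -0.153, -0.002], 0.94)]
belt_roller [([0.336, 0.272, 0.0], 0.65)]
dumbbell [([0.58, 0.432, 0.002], 0.86)]
water_bottle [([0.626, -0.4, 0.004], 0.96)]
remote [([0.467, -0.463, 0.0], 0.61)]
1.5 [1.68093436e-01 9.85771067e-01 1.06671239e-05 1.38515511e-06]
```

View pics/top0.png

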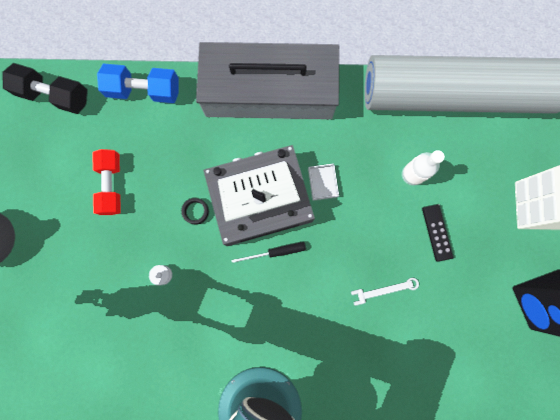

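View pics/side0.png

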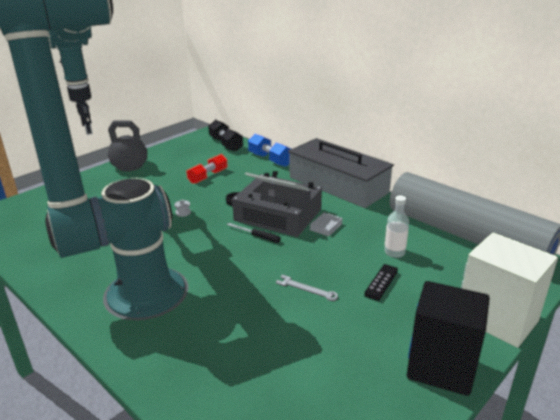

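The cover is open, with the front edge towards the robot at the bottom of the top view. The box sits at about (260,195) with the dark wing at (258,196), and the screwdriver lies clear in front at (270,253). I'll press the cover down first at a free place, 60 mm left of the middle.

```bash
cat > h.py <<'E'
from workcell import arm
import cv2,numpy as np
from scipy.spatial.transform import Rotation as R
H=np.array([.6075,.034,.0875]); YAW=.28
def pt(th,x,y,z): return H+(R.from_euler('z',YAW)*R.from_euler('y',th)).apply([x,y,z])
def quat(th,a): # tool along -cover normal, tool x at angle a about the normal
    return (R.from_euler('z',YAW)*R.from_euler('y',th)*R.from_euler('z',a)*R.from_euler('x',np.pi)).as_quat()
E
python3 - <<'E'
from h import *
arm.move_gripper(0.)
q=quat(0,np.pi/2)
arm.reach(pt(.61,-125,60,0)*0+pt(.61,-.125,.06,.0025)+[0,0,.05],q)
print(arm.read_time(),arm.read_position(),arm.read_force())
a=pt(.61,-.125,.06,.0025)
for th in [.45,.3,.13]:
    hit=arm.move_straight(pt(th,-.125,.06,.0025),.1,threshold=12); print(hit,arm.read_position(),arm.read_force())
    if hit: break
p=arm.read_position()
arm.move_straight(np.array(p)+[0,0,.08],.2)
arm.reach(np.array([.42,.25,.25]),q)
f=arm.grab_frame("top"); im=f["img"][:,:,::-1]
cv2.imwrite("pics/top1.png",cv2.resize(im[135:255,190:340],None,fx=5,fy=5,interpolation=cv2.INTER_CUBIC))
for c in ["top","side"]:
  if c=="side": arm.grab_frame(c)
  for n in ["cover_edge","wing","hinge_line","slot","drive_box"]:
    print(c,n,[(np.round(d["centre"],4).tolist(),round(d["confidence"],2)) for d in arm.tip_of(n,c)[:2]])
print(arm.read_time())
E
```

```text
4.525 [0.49396557 0.06447702 0.2112005 ] [0.2695347  0.52408404 0.38966675]
False [0.48435409 0.06095091 0.14463742] [-0.4525933  -0.24866785  0.04771979]
False [0.47643744 0.05882522 0.12657922] [ 0.76490786 -0.02939294  0.41887943]
False [0.47172506 0.05748678 0.10590622] [ 0.10327311 -0.08731182 -0.31343817]
top cover_edge [([0.4806, -0.0036, 0.1352], 0.71)]
top wing [([0.5158, 0.0057, 0.1434], 0.62), ([0.5007, 0.0037, 0.083], 0.5)]
top hinge_line [([0.61, 0.0332, 0.0902], 0.66)]
top slot [([0.502, 0.0029, 0.0822], 0.66)]
top drive_box [([0.5522, 0.0189, -0.0022], 0.57), ([0.5041, 0.0015, 0.0811], 0.41)]
side cover_edge [([0.4778, -0.0047, 0.1379], 0.94), ([0.4676, -0.4621, 0.0001], 0.31)]
side wing []
side hinge_line [([0.6076, 0.033, 0.0883], 0.7), ([0.4667, -0.4618, -0.0023], 0.16)]
side slot [([0.4978, 0.0008, 0.0832], 0.58)]
side drive_box [([0.5497, 0.0179, 0.0005], 0.8), ([0.47, -0.4626, -0.0002], 0.58)]
8.0417
```

View pics/top1.png

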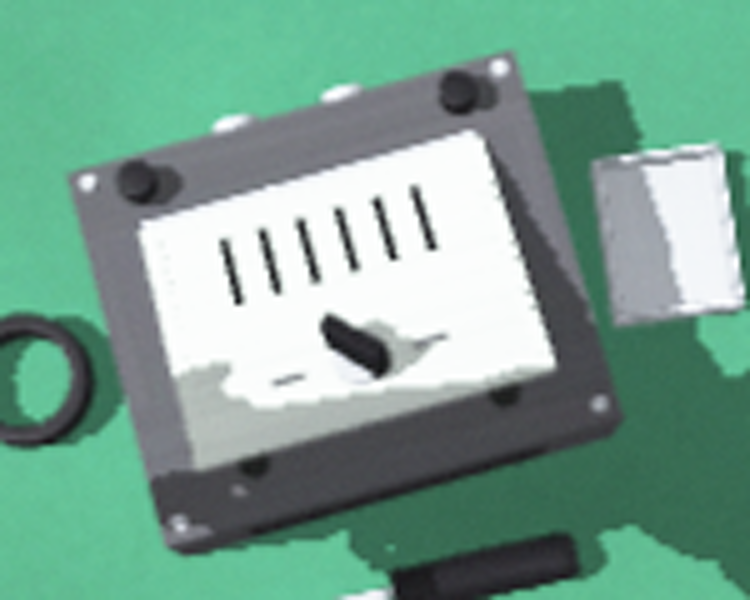

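The crop shows the cover still up: its front edge runs from (200,470) to (555,375), and the network heights give about 0.34 rad. The wing runs from (325,320) to (385,370), about 1 rad clockwise from the marks. I'll press again with the tool tilted along the cover normal and watch the force.

Run:
```python
from h import *
def go(th): 
    hit=arm.move_straight(pt(th,-.122,.06,.0025),.06,attitude=quat(th,np.pi/2),threshold=14)
    p=arm.read_position(); print(th,hit,(R.from_euler('z',-YAW).apply(p-H)).round(4),np.round(arm.read_force(),2)); return hit
arm.reach(pt(.4,-.122,.06,.025),quat(.4,np.pi/2))
print(arm.read_force().round(2) if hasattr(arm.read_force(),'round') else arm.read_force())
for th in [.38,.32,.26,.2,.16,.13,.11]:
    if go(th): break
arm.grab_frame("side"); print([(np.round(d["centre"],4).tolist(),round(d["confidence"],2)) for d in arm.tip_of("cover_edge","side")[:2]])
f=arm.grab_frame("side"); cv2.imwrite("pics/side2.png",cv2.resize(f["img"][140:260,210:360,::-1],None,fx=5,fy=5,interpolation=cv2.INTER_CUBIC))
print(arm.read_time())
```

```text
[-0.29  0.63 -0.88]
0.38 False [-0.1128  0.0602  0.0475] [0.31 0.27 0.08]
0.32 False [-0.1153  0.06    0.0412] [0.7  0.04 0.23]
0.26 False [-0.1174  0.06    0.0341] [0.66 0.86 0.42]
0.2 False [-0.1192  0.06    0.0269] [-0.61  0.65  0.22]
0.16 False [-0.1201  0.06    0.0221] [0.63 0.72 0.04]
0.13 False [-0.1208  0.06    0.0184] [-0.19  0.3  -0.61]
0.11 False [-0.1211  0.06    0.0159] [ 0.25 -0.32 -0.1 ]
[([0.4808, -0.0098, 0.1369], 0.88), ([0.5508, 0.0185, 0.0006], 0.75)]
11.2333
```

View pics/side2.png

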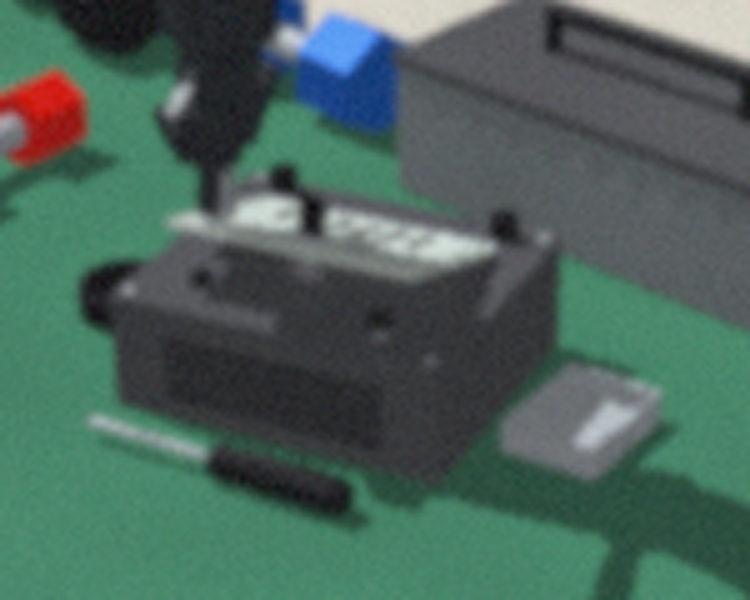

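The fingertip is at about (210,205), touching or just above a cover that is still up. The force is about zero even though the TCP reads lower than the cover. I'll check the gripper opening before going on.

Run:
```python
from h import *
print(arm.read_finger_gap(),arm.read_gripper_force(),arm.read_position(),np.round(arm.read_force(),2),np.round(arm.read_effort(),2),np.round(arm.read_joint_positions(),4))
f=arm.grab_frame("side")
def proj(p):
    c=f["extrinsics"]@np.append(p,1); K=f["camera_matrix"]; v=K@np.array([c[0],-c[1],-c[2]]); return (v[:2]/v[2])
p=arm.read_position()
for n,q in dict(tcp=p,cmd11=pt(.11,-.122,.06,.0025),at34=pt(.34,-.122,.06,.0025),edge34=pt(.34,-.14,.09,.0025),edgeR34=pt(.34,-.14,-.09,.0025),edgeL14=pt(.14,-.14,.09,.0025),edgeR14=pt(.14,-.14,-.09,.0025)).items():
    print(n,(proj(q)-[210,140])*5)
```

```text
-0.0003088761115691262 0.0 [0.47495502 0.05827202 0.10356461] [0.12 0.56 0.5 ] [-1.000e-02 -3.594e+01 -3.262e+01 -1.000e-01  5.900e-01  0.000e+00] [ 0.0868  0.0571  2.037  -0.0232  1.1556 -0.1828]
tcp [213.44158741 254.6339382 ]
cmd11 [213.20551653 255.0222918 ]
at34 [216.68894175 214.26684811]
edge34 [163.83102547 207.71266949]
edgeR34 [409.37063497 265.12532596]
edgeL14 [160.33372399 248.61633398]
edgeR14 [404.51980708 307.55531933]
```

Run:
```python
from h import *
f=arm.grab_frame("side")
def proj(p):
    c=f["extrinsics"]@np.append(p,1); K=f["camera_matrix"]; v=K@np.array([c[0],-c[1],-c[2]]); return (v[:2]/v[2]).round(1)
p=np.array([.224,.637,.201])
for d in [0,.0125,.025]: print(d,proj(p+[0,0,d]))
im=cv2.imread("pics/side0.png")[85:145,50:130]; cv2.imwrite("pics/s0c.png",cv2.resize(im,None,fx=8,fy=8,interpolation=cv2.INTER_CUBIC))
# small further descent, no rotation: does the cover follow?
p=np.array(arm.read_position()); print(arm.move_straight(p-[0,0,.012],.05,threshold=14),arm.read_position(),arm.read_force())
f=arm.grab_frame("side"); print([(np.round(d["centre"],4).tolist(),round(d["confidence"],2)) for d in arm.tip_of("cover_edge","side")[:2]])
cv2.imwrite("pics/side3.png",cv2.resize(f["img"][140:260,210:360,::-1],None,fx=5,fy=5,interpolation=cv2.INTER_CUBIC))
print(arm.read_time())
```

```text
0 [ 89.1 140.4]
0.0125 [ 88.4 137.2]
0.025 [ 87.7 133.9]
False [0.47429143 0.05822657 0.09078638] [0.29762486 0.35246992 0.62304894]
[([0.4733, -0.0074, 0.1256], 0.76)]
11.825
```

View pics/s0c.png

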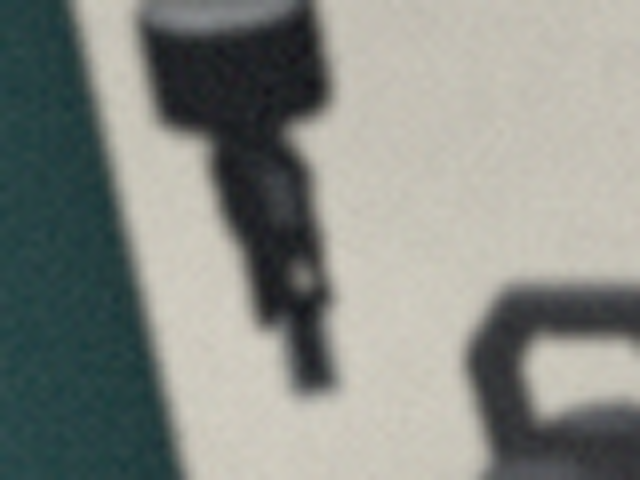

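View pics/side3.png

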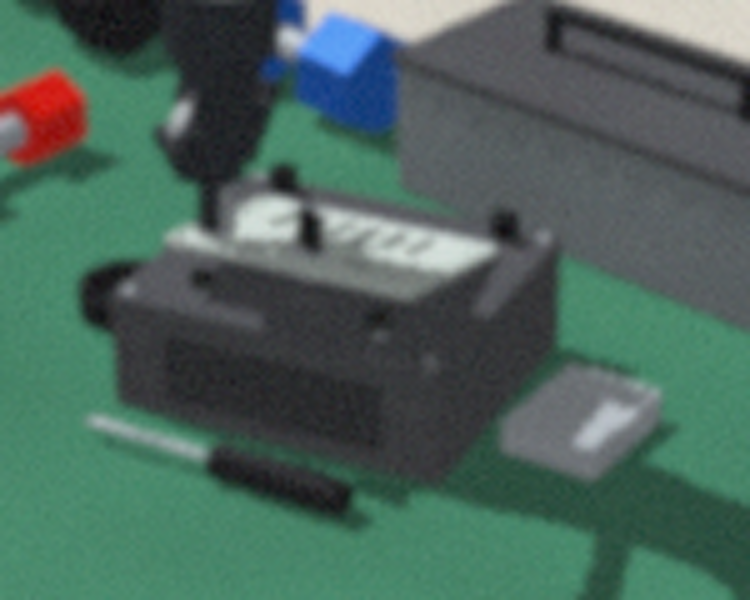

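Shut, the fingertips sit about 25 mm short of the reported TCP. The start picture agrees: the tip is at (89.4,133.8) and the TCP projects to (89.1,140.4). The cover does follow the finger, so I'll go on in small steps until the bumpers push back.

Run:
```python
from h import *
for i in range(12):
    p=np.array(arm.read_position()); arm.move_straight(p-[0,0,.004],.05)
    F=arm.read_force(); print(np.round(arm.read_position()[2],4),np.round(F,2))
    if F[2]>2.6: break
arm.grab_frame("side"); print([(np.round(d["centre"],4).tolist(),round(d["confidence"],2)) for d in arm.tip_of("cover_edge","side")[:2]])
print(arm.read_time())
```

```text
0.0871 [ 0.07 -0.13  0.21]
0.0827 [-0.26  0.46  0.2 ]
0.0783 [-0.33  0.09  0.07]
0.0742 [0.33 0.14 0.75]
0.0703 [-0.6  -0.98  1.58]
0.0692 [-8.22  0.36 20.79]
[([0.4691, -0.0091, 0.1006], 0.63)]
13.425
```

The cover struck at edge height 0.1006, which is the tongue stop at 0.08 rad, so the tip offset is about 28 mm. Next I'll lift off, let the cover rise onto its bumpers, and hover over the wing at the measured angle of about -0.98.

```bash
cat >> h.py <<'E'
OFF=.028; TH=.14
def wp(h,th=TH): return pt(th,-.108,0,.0025+h-OFF)   # shut tips h above the face on the wing axis
E
python3 - <<'E'
from h import *
p=np.array(arm.read_position()); arm.move_straight(p+[0,0,.07],.15)
arm.move_gripper(.5)
arm.reach(wp(.055),quat(TH,np.pi/2-.98))
for c in ["side","top"]:
    f=arm.grab_frame(c); print([(n,[(np.round(d["centre"],4).tolist(),round(d["confidence"],2)) for d in arm.tip_of(n,c)[:2]]) for n in ("wing","cover_edge")])
    s=np.s_[140:260,210:360] if c=="side" else np.s_[135:255,190:340]
    globals()[c]=cv2.resize(f["img"][s][:,:,::-1],None,fx=5,fy=5,interpolation=cv2.INTER_CUBIC)
cv2.imwrite("pics/side4.png",np.hstack([side[100:400,50:500],top[150:450,200:550]]))
print("pred wing",wp(.016)+pt(TH,0,0,OFF)-H, arm.read_time())
E
```

```text
[('wing', [([0.5058, 0.0054, 0.1176], 0.46)]), ('cover_edge', [])]
[('wing', [([0.5083, 0.004, 0.1233], 0.56)]), ('cover_edge', [([0.473, -0.0084, 0.1085], 0.82)])]
pred wing [0.50720254 0.00515903 0.12088965] 15.7
```

View pics/side4.png

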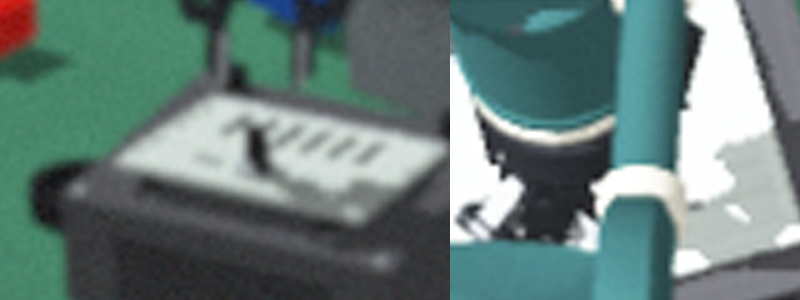

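The cover is down on its bumpers. In the side view the fingers at columns 217 and 300 straddle the wing at 258, and the predicted wing point matches the networks. I'll descend, grip, turn to 0 and check.

Run:
```python
from h import *
print("hit",arm.move_straight(wp(.009),.08,threshold=6),np.round(arm.read_force(),2))
arm.move_gripper(0.)
print("gap",arm.read_finger_gap(),arm.read_gripper_force(),np.round(arm.read_force(),2))
for a in [-.65,-.3,0,.05]:
    arm.move_straight(wp(.009),.05,attitude=quat(TH,np.pi/2+a)) 
    print(a,np.round(arm.read_force(),1),np.round(arm.read_moment(),2),round(arm.read_time(),2))
print(arm.read_finger_gap(),arm.read_position()-wp(.009))
```

```text
hit False [-0.21 -0.47  0.35]
gap 0.09471712396460358 62.478214502334595 [-0.35  0.29  2.71]
-0.65 [-1.4  1.   5.6] [0.09 0.27 0.02] 17.31
-0.3 [-2.9  1.6  6.1] [0.15 0.44 0.04] 17.81
0 [-4.7  1.   7.1] [0.05 0.65 0.  ] 18.26
0.05 [-5.   1.5  7.8] [ 0.01  0.68 -0.05] 18.51
0.0967233150840694 [-0.00103697  0.00015693  0.00068144]
```

Run:
```python
from h import *
arm.move_straight(wp(.009),.05,attitude=quat(TH,np.pi/2))
arm.move_gripper(.5)
arm.move_straight(wp(.07),.12)
q=quat(0,np.pi/2)
arm.reach(np.array([.42,.25,.22]),q); arm.move_gripper(0.)
f=arm.grab_frame("top"); print([(n,[(np.round(d["centre"],4).tolist(),round(d["confidence"],2)) for d in arm.tip_of(n,"top")[:2]]) for n in ("wing","cover_edge")])
cv2.imwrite("pics/top5.png",cv2.resize(f["img"][135:255,190:340,::-1],None,fx=5,fy=5,interpolation=cv2.INTER_CUBIC))
print(arm.read_time())
```

```text
[('wing', [([0.509, 0.0032, 0.1237], 0.68)]), ('cover_edge', [([0.4726, -0.0075, 0.1089], 0.93)])]
21.525
```

View pics/top5.png

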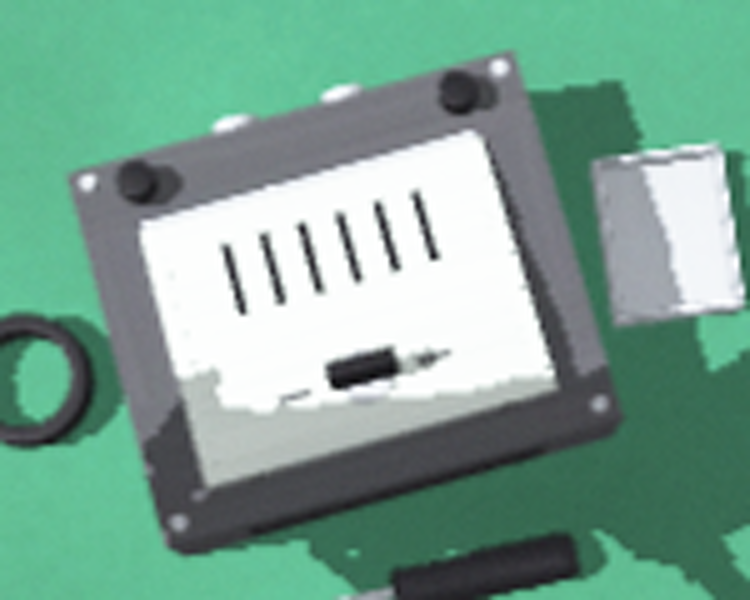

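The wing, (330,372) to (397,355), now lies parallel to the front edge and in line with the marks. Now I'll press the cover flush.

Run:
```python
from h import *
arm.reach(pt(.14,-.124,.06,.0025-OFF+.03),quat(.03,np.pi/2))
arm.move_straight(pt(.14,-.124,.06,.0025-OFF+.004),.1)
for i in range(20):
    p=np.array(arm.read_position()) if i==0 else p
    p=p-[0,0,.002]; arm.move_straight(p,.04)
    F=arm.read_force(); print(np.round(arm.read_position()[2],4),np.round(F,1))
    if F[2]>15: break
arm.sleep(.5); print(np.round(arm.read_force(),1))
f=arm.grab_frame("side"); print([(np.round(d["centre"],4).tolist(),round(d["confidence"],2)) for d in arm.tip_of("cover_edge","side")[:2]])
cv2.imwrite("pics/side6.png",cv2.resize(f["img"][140:260,210:360,::-1],None,fx=5,fy=5,interpolation=cv2.INTER_CUBIC))
print(arm.read_time())
```

```text
0.0822 [0.6 0.1 0.1]
0.0796 [ 0.   0.6 -0.3]
0.0774 [0.1 0.1 0.1]
0.0757 [ 0.7 -0.1  0.6]
0.0737 [-1.1 -0.5  2.1]
0.0716 [ 0.1 -0.5  2.5]
0.0695 [ 0.1 -2.   2.6]
0.0675 [-0.9 -0.9  3.6]
0.0655 [-1.8 -1.3  3.4]
0.0636 [-2.2 -1.5  3.3]
0.0617 [-1.9 -2.2  4.4]
0.0602 [-4.1 -2.3  8.9]
0.0599 [-8.7 -2.8 20.4]
[-8.2 -2.6 20.7]
[([0.4716, -0.0083, 0.0911], 0.6)]
26.6917
```

View pics/side6.png

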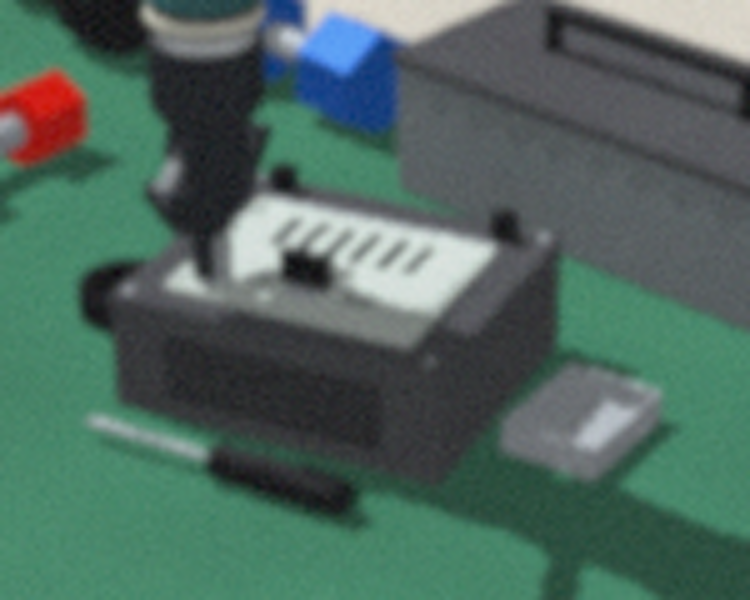

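The cover lies flush: the stop is 9.3 mm below the earlier tongue strike and the edge is at 0.091. The finger at (212,280) presses with a steady 20 N, so I'll hand it in.

```bash
python3 -c "
from workcell import arm
print(arm.close_job())"
```

```text
the job is handed in; nothing more can be done
None
```

The job is handed in: the wing is turned in line with its marks, the cover is flush on the frame, and the gripper is still holding it down with about 20 N; the judge's verdict was not shown.

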